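# Rack the red-tabbed spore-print plate to dry

### The job

Take the fresh spore-print plate with the tall red tab out of the black stand and put it upright into the empty slot of the wire drying rack, the slot with the little red peg in front of it. Lower it right down onto the rack's floor, centred end to end, let go, and leave the two plates already in the rack where they stand.

Things in the scene. Friction and masses are not known exactly. Their poses are not given: they have to be found in the camera images.
- red_plate: (mm) Loose upright plate, 90 (x) x 6 (y) x 80 (z), brown spore print; tall red tab on top, 36 (x) x 10 (y), from 80 to 135 above the underside: pinch it across y from above at about 117. Origin: centre of the underside. Stands in a fixed black two-slot stand (floor 8 above the table, wires 44 above that); a like plate with blue tab, not wanted, is 110 away along y: lift 150 to carry over it.
- slot: (mm) Empty slot of the fixed grey rack, red peg (31 high) 71 from its centre along -x. Origin: slot centre on the rack floor, 8 above the table; x along the slot, y across. Three slots, 36 apart in y; any may be the empty one. Wire dividers at x = +-30, 44 high; slot 9 wide up to 28, flaring to 30 at the top; no end walls. A seated plate's origin lies here, its x along this x, either way round.
- dry_plate_1: Loose white plate with a black top edge and no tab, 90 (x) x 6 (y) x 80 mm (z), 60 g, upright in another slot of the rack, to be left there. Its top is 80 mm above the rack's floor. Origin: centre of the underside; x along the slot.
- dry_plate_2: The same with a green top edge, in the remaining slot of the rack, to be left there. Origin: centre of the underside; x along the slot.
Things that resemble listed ones, but are neither listed nor needed, are in the scene too. Leave any yellow look-alike of the red_plate alone. Leave any orange look-alike of the dry_plate_2 alone.

How it is judged:
By the outcome, as a careful person would: the job done as asked, in the order asked, and still so for the second after the job is handed in, with the robot touching nothing.
It also fails if it takes over 48 s, if anything falls off the work surface, if the arm or the gripper's body presses on something with over 40 N, if the wrist force passes 120 N, or if a joint passes its speed limit or range.

### The arm

A 6-joint arm with a two-finger parallel gripper is mounted at the origin on the work surface; the furniture and walls round the work are solid. World frame = base frame: x ahead of the robot, y to its left, z up, the work surface at z = 0. Lengths are in m, angles in rad, forces in N, time in s.
With the tool pointing down it reaches from about 0.35 to 0.875 m from the base axis. Payload 4.2 kg.
Tool frame: the origin (TCP) lies on the centre line of the jaws, within the pads' length; the fingertips stand 17 mm ahead of it and the grasp point (between the pads) lies 2 mm behind it; z points along the fingers, y is the line along which they close (so a half turn about z gives the same grasp; the last joint's range is limited). The gripper opens to 85 mm and grips with 20 to 120 N. Pads are 22 mm wide; open, the fingers measure 114 mm over their backs; the gripper's body (76 mm by 85 mm) begins 54 mm behind the grasp point. The pads swing forward as they close: fully open they stand 13 mm farther back than shut.
Start: joints at [1.576, 0.385, 0.008, 0, -1.194, -0.259], TCP at [0.157, 0.605, 0.248] pointing down, gripper open.
Joint ranges: [-3.14, 3.14], [-1.21, 2.06], [-1.07, 1.41], [-3.16, 2.05], [-2.99, -0.16], [-3.1, 3.1]. Speed limits (rad/s): [2.79, 2.79, 3.14, 3.14, 3.14, 3.14].

### API

Orientations are given as a 3x3 rotation matrix whose columns are the frame's x, y, z axes.
In Python, from workcell import get_state, imaging, hand_in gives the robot as it stands. The module is installed in compiled form; this text tells all that it offers.
- The arm moves only by the shell command python3 -m crank 'ROWS' [FORCE]. ROWS is JSON, a list that holds one entry, the list of rows, each a list of 7 numbers: the shift along the tool's x, y, z in mm, then the turn, a rotation vector about the tool's x, y, z in rad, then the closure, from 0 (fully open) to 1 (shut). In form: [[[dx, dy, dz, wx, wy, wz, grip], ...]]. A call has 1 to 20 rows; each row shifts and turns the commanded pose from where the row before left it, along the tool's axes as they then stand; what a row does not reach is not made up. A row lasts 1/8 s, in which the tool goes at most 62.5 mm and 10.7 degrees, less where a joint would pass 70% of its speed; a pose out of reach is approached as far as the arm can. A call with a gripper value outside its range is refused whole. The fingers move at their own pace and stop on an object; FORCE is the grip in N (left out, the last holds). Time passes only in rows, so rows that do not move let the fingers close. It gives the time, the measured TCP pose, the force and the opening at its end, in the units of the state.
- get_state(): the state, without advancing time (a new reading comes with each control period).
- imaging.snapshot(name): name is "side" or "top" or "wrist"; returns the picture (384x512x3 uint8, red, green, blue); there is no depth.
- imaging.camera_model(name): a dict with "fx", "fy", "cx", "cy" (pixels), "R" (3x3) and "t" (3): a world point X has camera coordinates R X + t. Camera axes: x right, y down, z forward; pixel columns grow to the right and rows downward; lengths in m; the calibration is good to about 2 mm. A picture is of the moment at which its call begins: read the wrist's pose just before it. camera_model takes no time and is no camera call; for the wrist camera it gives the pose at the moment of the call.
- hand_in(): hands the job in, once; it reports no verdict.
The state is a dict: "time": time; "qpos": joint angles; "dq": joint speeds; "effort": joint torques, N m; "eef_pos": TCP position; "orientation": TCP orientation; "ft_force": force on the tool from outside, world axes, zero at the start; "ft_torque": the same for the moment, N m; "opening": finger opening in m.
Only numpy, scipy, OpenCV 4.12 (cv2) and the standard library are available. Lean on these libraries where they do the work, as an engineer would, in place of code of your own. Each camera call takes 0.05 s, during which the arm holds its last target. There are 200 camera calls.

## Working session

There is one attempt and no reset: what is moved stays moved. The work goes in short steps, Python scripts to look and compute and a shell command to move; the robot and the scene stay as the last step left them, time stands still between calls to the robot, and variables do not carry over. Pictures are saved under pics/ and viewed, on a budget of 10 in all, crops included, one or two more only if the job needs it, and the job is handed in when it is done.

```bash
mkdir -p pics
cat > h.py <<'E'
import numpy as np, cv2
from workcell import get_state, imaging
def snap(n,f=None):
    m=imaging.camera_model(n); im=np.array(imaging.snapshot(n))
    if f: cv2.imwrite('pics/'+f,im[:,:,::-1])
    return im,m
def ray(m,u,v):
    R=np.array(m['R']);t=np.array(m['t'])
    return -R.T@t, R.T@np.array([(u-m['cx'])/m['fx'],(v-m['cy'])/m['fy'],1])
def onz(m,u,v,z):
    c,d=ray(m,u,v); return c+d*(z-c[2])/d[2]
def proj(m,X):
    p=np.array(m['R'])@np.array(X)+np.array(m['t']); return p[0]/p[2]*m['fx']+m['cx'],p[1]/p[2]*m['fy']+m['cy']
E
python3 - <<'E'
from h import *
s=get_state();print(s['time'],s['eef_pos'],np.round(s['orientation'],3),s['opening'])
ims=[]
for n in('side','top','wrist'):
    im,m=snap(n,n+'0.png');ims.append(im);print(n,np.round(-np.array(m['R']).T@np.array(m['t']),3),np.round(m['R'],2).tolist(),m['fx'])
top=np.hstack(ims[:2]); bot=np.hstack([ims[2],ims[2]*0])
o=cv2.resize(np.vstack([top,bot]),(800,600),interpolation=cv2.INTER_AREA)
cv2.imwrite('pics/all0.png',o[:,:,::-1])
E
```

```text
0.0 [0.1567598  0.60446067 0.24722454] [[ 0.968 -0.251 -0.   ]
 [-0.251 -0.968 -0.002]
 [ 0.     0.002 -1.   ]] 0.08570868772722584
side [0.365 0.975 0.498] [[-0.98, -0.19, 0.0], [-0.08, 0.41, -0.91], [0.18, -0.89, -0.42]] 498.07098617571967
top [ 0.338 -0.019  0.981] [[0.06, -1.0, -0.0], [-0.97, -0.06, -0.23], [0.23, 0.02, -0.97]] 465.99143029953444
wrist [0.235 0.584 0.373] [[-0.25, -0.97, 0.0], [-0.92, 0.24, 0.31], [-0.3, 0.08, -0.95]] 343.1151166842351
```

View pics/all0.png

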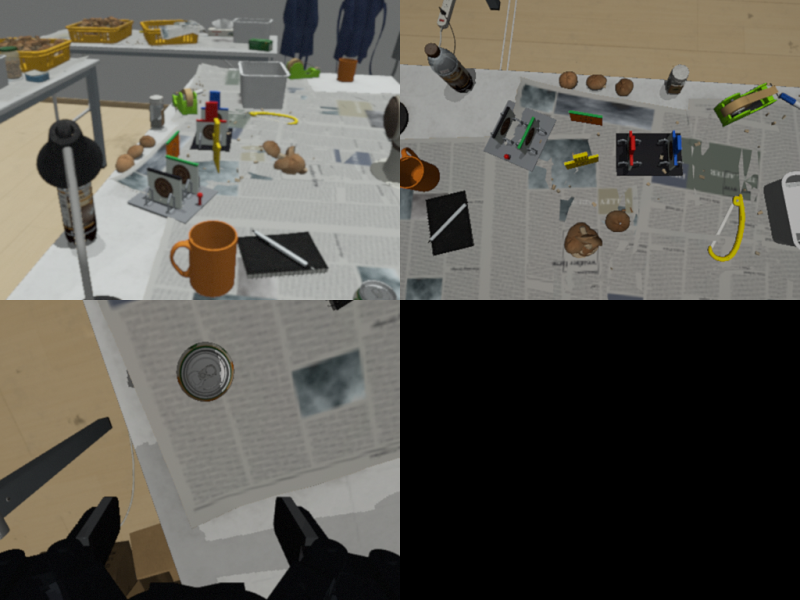

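The composite shows the rack (top view, about (154,173) full-res), the stand with the red and blue tabs (about (320,197)), and a yellow and an orange/green look-alike between them. I'll enlarge that strip.

Run:
```python
import cv2,numpy as np
t=cv2.imread('pics/top0.png');s=cv2.imread('pics/side0.png')
a=cv2.resize(t[120:240,100:380],(784,336),interpolation=cv2.INTER_CUBIC)   # 2.8x
b=cv2.resize(s[110:285,150:400],(370,260),interpolation=cv2.INTER_CUBIC)
b=cv2.resize(s[115:285,150:400],(376,256),interpolation=cv2.INTER_CUBIC)
o=np.zeros((596,784,3),np.uint8);o[:336]=a;o[340:596,:376]=b
cv2.imwrite('pics/crop1.png',o)
hsv=cv2.cvtColor(t,cv2.COLOR_BGR2HSV)
for n,(l,h) in dict(red=((0,150,60),(6,255,255)),red2=((174,150,60),(180,255,255)),green=((50,120,50),(80,255,255)),blue=((100,150,50),(125,255,255)),yel=((22,150,80),(32,255,255)),).items():
    c,_=cv2.findContours(cv2.inRange(hsv,l,h),0,2)
    for k in c:
        if cv2.contourArea(k)>8: print(n,np.round(cv2.minAreaRect(k),1) if 0 else cv2.minAreaRect(k))
```

```text
red ((135.5, 200.0), (4.0, 5.0), 90.0)
red ((296.0, 204.0), (14.0, 4.0), 90.0)
red ((297.0000305175781, 180.0), (24.415372848510742, 6.975820541381836), 85.2363510131836)
green ((160.8000030517578, 169.39999389648438), (4.472135543823242, 43.826927185058594), 26.56505012512207)
green ((237.04055786132812, 145.75674438476562), (42.743736267089844, 3.7811765670776367), 9.462321281433105)
blue ((354.0, 189.0), (44.0, 10.0), 90.0)
blue ((495.869384765625, 126.1560287475586), (19.712745666503906, 7.2625908851623535), 28.610458374023438)
yel ((426.00006103515625, 293.0000305175781), (34.882659912109375, 89.44271850585938), 26.56505012512207)
yel ((216.8000030517578, 207.90000915527344), (4.110960960388184, 14.23024845123291), 71.56504821777344)
yel ((236.93173217773438, 198.9197998046875), (9.756243705749512, 32.131343841552734), 83.2901611328125)
```

View pics/crop1.png

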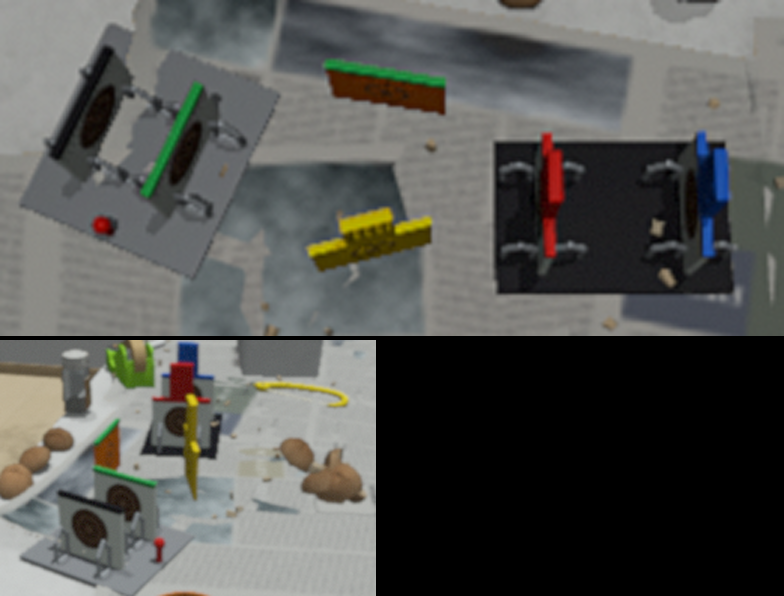

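Candidates: red-tab plate in the black stand at top (297,182), blue-tab plate at (354,189), and a yellow look-alike loose on the table at (237,199). The red one fits because of its red tab and its place in the black stand. In the rack, the black- and green-edged plates stand in the outer slots, about 67 mm apart. The middle slot is empty, with the red peg at (136,200) in front. Next I compute positions.

Run:
```python
from h import *
m=imaging.camera_model('top'); F=lambda x,y:(x/2.8+100-.3,y/2.8+120-.3)
def P(n,pts,z):
    q=np.array([onz(m,*F(*p),z)[:2] for p in pts]);print(n,np.round(q*1000).tolist());return q
c=P('rack corners',[(110,25),(22,203),(195,277),(278,95)],.008);print('mean',c.mean(0))
b=P('black',[(109,49),(56,154)],.088);g=P('green',[(199,87),(149,191)],.088)
print(b.mean(0),g.mean(0),'mid',(b.mean(0)+g.mean(0))/2)
for a in (b,g,c[[0,1]],c[[3,2]]): d=a[1]-a[0];print('yaw',np.degrees(np.arctan2(-d[1],-d[0])),np.linalg.norm(d))
p=P('peg',[(104,222)],.037)
for k in (b,g): print()
r=P('redtop edge ends',[(547,136),(549,253)],.088)
r2=P('redtab top',[(556,153),(557,201)],.143)
P('stand',[(496,142),(496,292),(733,293),(725,142)],.008)
# stereo check of the red tab in side view
s=cv2.imread('pics/side0.png');h=cv2.cvtColor(s,cv2.COLOR_BGR2HSV)
k=cv2.inRange(h,(0,150,60),(6,255,255))|cv2.inRange(h,(174,150,60),(180,255,255))
for c in cv2.findContours(k,0,2)[0]:
    if cv2.contourArea(c)>8: print(cv2.boundingRect(c),cv2.minAreaRect(c))
ms=imaging.camera_model('side')
print('tab proj side',proj(ms,[*r2.mean(0),.143]),proj(ms,[*r2.mean(0),.088]),'peg',proj(ms,[*p[0],.037]))
```

```text
rack corners [[676.0, 261.0], [529.0, 312.0], [480.0, 174.0], [627.0, 124.0]]
mean [0.5779091  0.21772246]
black [[630.0, 237.0], [550.0, 265.0]]
green [[605.0, 169.0], [527.0, 197.0]]
[0.58991149 0.25108639] [0.56625814 0.18288643] mid [0.57808481 0.21698641]
yaw -19.425093124145043 0.08479130510987846
yaw -19.235907745088863 0.082709933583608
yaw -18.849985839009097 0.15528857375432437
yaw -18.784616810783525 0.15455111240822
peg [[513.0, 239.0]]


redtop edge ends [[584.0, -81.0], [500.0, -86.0]]
redtab top [[558.0, -83.0], [525.0, -85.0]]
stand [[599.0, -47.0], [483.0, -53.0], [493.0, -231.0], [610.0, -223.0]]
(253, 247, 6, 15) ((255.5, 254.0), (14.0, 5.0), 90.0)
(282, 152, 7, 5) ((284.5517272949219, 154.62069702148438), (6.685031890869141, 2.971125364303589), 21.801406860351562)
(253, 130, 26, 26) ((266.1624450683594, 142.2258758544922), (24.580232620239258, 25.363948822021484), 4.085616588592529)
tab proj side (np.float64(270.33853043098424), np.float64(129.69213630786078)) (np.float64(270.0284878378927), np.float64(152.54996074278026)) peg (np.float64(254.55940747226694), np.float64(245.51973201722186))
```

Red plate is at about (542,-84) mm with yaw 3.5°. The slot is at about (578,217) mm with yaw -19°. Side view agrees on both the tab and the peg, so I'm moving above the red tab.

```bash
python3 -m crank '[[[0,0,-25,0,0,-0.157,0],[0,0,-25,0,0,-0.157,0],[24.4,50.7,0,0,0,0,0],[24.4,50.7,0,0,0,0,0],[24.4,50.7,0,0,0,0,0],[24.4,50.7,0,0,0,0,0],[24.4,50.7,0,0,0,0,0],[24.4,50.7,0,0,0,0,0],[24.4,50.7,0,0,0,0,0],[24.4,50.7,0,0,0,0,0],[24.4,50.7,0,0,0,0,0],[24.4,50.7,0,0,0,0,0],[24.4,50.7,0,0,0,0,0],[24.4,50.7,0,0,0,0,0],[24.4,50.7,0,0,0,0,0],[24.4,50.7,10,0,0,0,0],[0,0,10,0,0,0,0],[0,0,0,0,0,0,0]]]' 40
python3 - <<'E'
from h import *
s=get_state();print(s['time'],s['eef_pos'],np.round(s['orientation'],3).tolist())
im,m=snap('wrist','w1.png')
print('pred tab ends',[np.round(proj(m,p)) for p in ([.558,-.083,.143],[.525,-.085,.143],[.584,-.081,.088],[.5,-.086,.088])])
E
```

```text
time: 2.4
eef_pos: [0.5397, -0.0831, 0.2769]
orientation: [[0.998, 0.059, -0.003], [0.059, -0.998, 0.0], [-0.003, -0.0, -1.0]]
ft_force: [-0.5, -0.1, -0.6]
opening: 0.0855
2.4 [ 0.53970186 -0.08311565  0.27686911] [[0.998, 0.059, -0.003], [0.059, -0.998, 0.0], [-0.003, -0.0, -1.0]]
pred tab ends [array([253., 158.]), array([252., 198.]), array([252., 116.]), array([252., 203.])]
```

View pics/w1.png

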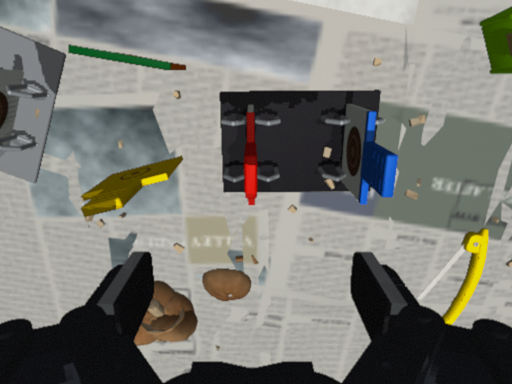

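The wrist view shows the red tab at (251,150–200) between the fingers, with the plate vertical in the image and the blue tab well to the right at (378,155). I'll measure it by mask.

Run:
```python
from h import *
m=imaging.camera_model('wrist')
h=cv2.cvtColor(cv2.imread('pics/w1.png'),cv2.COLOR_BGR2HSV)
k=cv2.inRange(h,(0,150,40),(6,255,255))|cv2.inRange(h,(174,150,40),(180,255,255))
for v in range(100,206,6):
    u=np.where(k[v,200:300])[0]+200
    if len(u): print(v,u.min(),u.max())
for (u,v,z) in [(251,156,.143),(251,197,.143),(250.5,108,.088)]: print(onz(m,u,v,z))
```

```text
112 246 254
118 247 254
124 246 254
130 246 254
136 246 254
142 246 254
148 245 255
154 244 256
160 244 256
166 243 257
172 244 256
178 244 256
184 244 257
190 244 257
196 246 255
202 249 254
[ 0.56008145 -0.08120376  0.143     ]
[ 0.52627265 -0.0832553   0.143     ]
[ 0.59134211 -0.07871568  0.088     ]
```

```bash
python3 -m crank '[[[4,-1,30,0,0,0,0],[0,0,30,0,0,0,0],[0,0,30,0,0,0,0],[0,0,30,0,0,0,0],[0,0,20,0,0,0,0],[0,0,14,0,0,0,0],[0,0,0,0,0,0,0],[0,0,0,0,0,0,1],[0,0,0,0,0,0,1],[0,0,0,0,0,0,1],[0,0,0,0,0,0,1],[0,0,0,0,0,0,1],[0,0,0,0,0,0,1],[0,0,0,0,0,0,1],[0,0,0,0,0,0,1]]]' 60
```

```text
time: 4.32
eef_pos: [0.5448, -0.0818, 0.1246]
orientation: [[0.998, 0.06, 0.001], [0.06, -0.998, -0.0], [0.001, 0.0, -1.0]]
ft_force: [0.8, 0.4, 3.4]
opening: 0.0093
```

```bash
python3 -m crank '[[[0,0,-10,0,0,0,1],[0,0,-20,0,0,0,1],[0,0,-35,0,0,0,1],[0,0,-35,0,0,0,1],[0,0,-35,0,0,0,1],[0,0,-35,0,0,0,1],[6.4,-37,0,0,0,0,1],[6.4,-37,0,0,0,0,1],[6.4,-37,0,0,0,0,1],[6.4,-37,0,0,0,0,1],[6.4,-37,0,0,0,0,1],[6.4,-37,0,0,0,0,1],[6.4,-37,0,0,0,0,1],[6.4,-37,0,0,0,0,1],[0,0,0,0,0,0.13,1],[0,0,0,0,0,0.13,1],[0,0,0,0,0,0.13,1],[0,0,0,0,0,0,1],[0,0,0,0,0,0,1]]]'
python3 - <<'E'
from h import *
a=snap('wrist','w2.png')[0];b=snap('top','t2.png')[0];c=snap('side','s2.png')[0]
b2=cv2.resize(b[80:230,60:260],(400,300),interpolation=3);c2=cv2.resize(c[140:290,130:330],(400,300),interpolation=3)
w=cv2.resize(a,(400,300),interpolation=3)
cv2.imwrite('pics/c2.png',np.vstack([np.hstack([a[:300,:400],b2]),np.hstack([c2,w])])[:,:,::-1])
E
```

```text
time: 6.7
eef_pos: [0.5776, 0.2167, 0.2941]
orientation: [[0.947, -0.322, -0.001], [-0.322, -0.947, -0.0], [-0.001, 0.0, -1.0]]
ft_force: [0.2, 0.3, -0.7]
opening: 0.0095
```

View pics/c2.png

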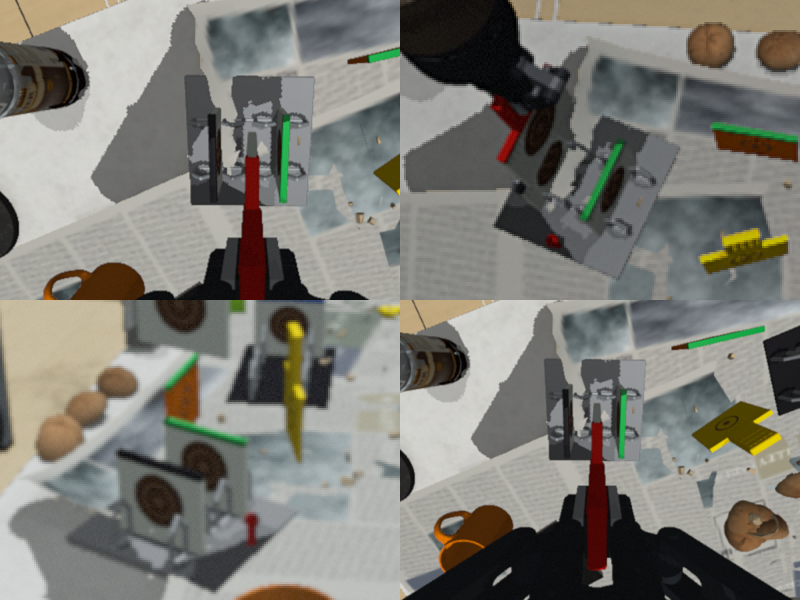

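The plate is held upright, with its top edge in the wrist view running from (250,155) down. The slot opens at (250,120–190) between the black edge (212,114–202) and the green edge (286,115–205). I'll measure these relative to the tool.

```bash
cat > meas.py <<'E'
from h import *
import sys
f=sys.argv[1]
m=imaging.camera_model('wrist');s=get_state();R=np.array(s['orientation']);T=np.array(s['eef_pos'])
im=cv2.imread('pics/'+f);h=cv2.cvtColor(im,cv2.COLOR_BGR2HSV)
T_=lambda u,v,z:np.round((R.T@(onz(m,u,v,z)-T))[:2]*1000,1)
g=cv2.inRange(h,(50,120,50),(80,255,255));b=cv2.inRange(h,(0,0,0),(180,255,38))
r=cv2.inRange(h,(0,150,30),(6,255,255))|cv2.inRange(h,(174,150,30),(180,255,255))
for n,k,x0,x1 in(('green',g,265,310),('black',b,200,225)):
    q=np.zeros_like(k);q[100:225,x0:x1]=k[100:225,x0:x1]
    c=max(cv2.findContours(q,0,1)[0],key=cv2.contourArea)
    x,y,w,hh=cv2.boundingRect(c);E=[]
    for v in (y,y+hh-1):
        vv=min(max(v,y+3),y+hh-4);u=np.where(q[vv])[0];E.append(T_(u.mean(),v,.088));print(n,v,u.min(),u.max())
    print(n,E,'centre',(E[0]+E[1])/2,'yaw deg',np.degrees(np.arctan2(E[0][1]-E[1][1],E[0][0]-E[1][0])))
zt=T[2]-.115+.08
for v in range(150,240,8):
    u=np.where(r[v,220:280])[0]+220
    if len(u): print('red',v,u.min(),u.max(),T_(u.mean(),v,zt))
gray=im[120:200:10,226:276].mean(2).astype(int)
E
python3 meas.py w2.png
python3 - <<'E'
import cv2
a=cv2.imread('pics/w2.png')[70:215,180:320]
cv2.imwrite('pics/w2c.png',cv2.resize(a,None,fx=4,fy=4,interpolation=3))
E
```

```text
green 115 283 289
green 202 280 286
green [array([43.8, 32.8]), array([-44.8,  32.5])] centre [-0.5  32.65] yaw deg 0.1940030266886337
black 114 208 215
black 202 210 217
black [array([ 44.7, -38.2]), array([-44.9, -39.4])] centre [ -0.1 -38.8] yaw deg 0.7673083150896923
red 158 246 258 [42.6  0.3]
red 166 245 258 [38.6  0.1]
red 174 246 258 [34.6  0.4]
red 182 246 258 [30.5  0.4]
red 190 246 258 [26.4  0.4]
red 198 245 258 [22.2  0.1]
red 206 244 258 [17.9 -0.1]
red 214 244 260 [13.5  0.4]
red 222 243 260 [9.1 0.1]
red 230 242 261 [4.6 0.1]
red 238 241 262 [0.1 0.1]
```

View pics/w2c.png

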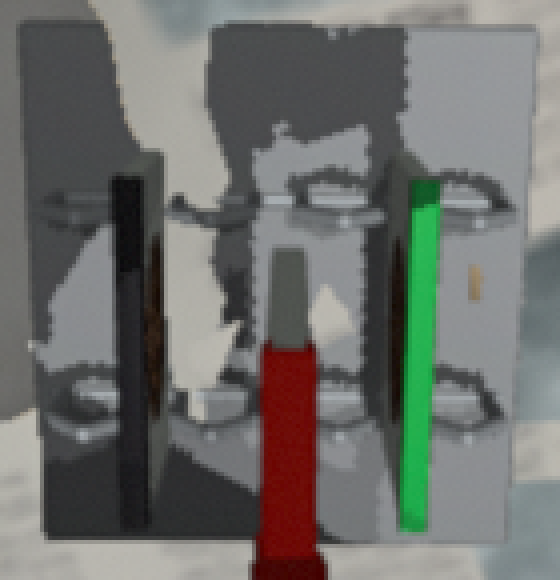

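Run:
```python
from h import *
m=imaging.camera_model('wrist');s=get_state();R=np.array(s['orientation']);T=np.array(s['eef_pos'])
T_=lambda u,v,z:np.round((R.T@(onz(m,u,v,z)-T))*1000,1)[:2]
c=[(20,25),(535,28),(505,541),(47,538)]
q=np.array([T_(x/4+180-.4,y/4+70-.4,.008) for x,y in c]);print(q.tolist(),q.mean(0))
for x,y in [(85,410),(215,420),(340,420),(470,410),(335,185),(470,185)]: print(x,y,T_(x/4+180,y/4+70,.03))
print(m['cx'],m['fx'],np.round((R.T@(-np.array(m['R']).T@np.array(m['t'])-T))*1000,1), np.round(np.array(m['R'])@R,3).tolist())
```

```text
[[78.8, -76.6], [78.1, 70.5], [-79.0, 69.8], [-78.1, -77.5]] [-0.05 -3.45]
85 410 [-29.6 -59.5]
215 420 [-32.7 -21.1]
340 420 [-32.7  15.8]
470 410 [-29.6  54.2]
335 185 [35.9 13.6]
470 185 [35.9 51.4]
251.82048870845279 343.1151166842351 [  80.9    0.3 -125.8] [[0.001, 1.0, 0.0], [-0.95, 0.001, -0.313], [-0.313, -0.0, 0.95]]
```

Slot relative to tool: y about -3.2 mm (corners -3.45, plates -3.1, dividers -2.7), x about 0, yaw +0.3°. The plate sits about 1.7 mm back along the tool's x. I'll correct for that, go part way down and look again.

```bash
python3 -m crank '[[[1.5,-3.2,0,0,0,0.005,1],[0,0,25,0,0,0,1],[0,0,25,0,0,0,1],[0,0,25,0,0,0,1],[0,0,25,0,0,0,1],[0,0,10,0,0,0,1],[0,0,0,0,0,0,1],[0,0,0,0,0,0,1]]]'
python3 - <<'E'
from h import *
a=snap('wrist','w3.png')[0];c=snap('side','s3.png')[0];snap('top','t3.png')
c2=cv2.resize(c[150:290,140:320],(800,622),interpolation=3)[:300]
w=cv2.resize(a[20:245,130:370],(640,600),interpolation=3)
cv2.imwrite('pics/c3.png',w[:,:,::-1])
E
python3 meas.py w3.png
```

```text
time: 7.85
eef_pos: [0.581, 0.2197, 0.1856]
orientation: [[0.945, -0.328, 0.002], [-0.328, -0.945, 0.001], [0.002, -0.002, -1.0]]
ft_force: [0.4, 0.2, -0.4]
opening: 0.0091
green 137 302 309
green 224 298 308
green [array([41.8, 35.3]), array([-20.2,  36.6])] centre [10.8  35.95] yaw deg -1.2011871070060345
black 136 200 204
black 224 200 207
black [array([ 42.4, -32.3]), array([-20.3, -34. ])] centre [ 11.05 -33.15] yaw deg 1.5530935862429034
red 158 245 258 [42.6  0.1]
red 166 245 258 [38.7  0.1]
red 174 245 258 [34.6  0.1]
red 182 245 258 [30.5  0.1]
red 190 245 258 [26.4  0.1]
red 198 245 258 [22.2  0.1]
red 206 245 258 [17.9  0.1]
red 214 243 261 [13.6  0.4]
red 222 243 261 [9.2 0.4]
red 230 242 262 [4.7 0.4]
red 238 240 263 [0.1 0.1]
```

View pics/c3.png

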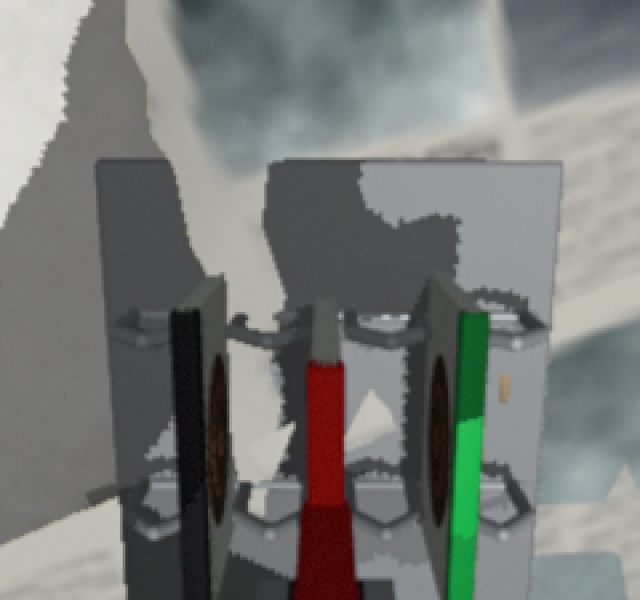

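Run:
```python
from h import *
m=imaging.camera_model('wrist');s=get_state();R=np.array(s['orientation']);T=np.array(s['eef_pos'])
T_=lambda u,v,z:np.round((R.T@(onz(m,u,v,z)-T))*1000,1)[:2]
C=lambda x,y,z:T_(x/2.667+130-.3,y/2.667+20-.3,z)
a,b=C(97,160,.008),C(562,162,.008);print('far corners',a,b,(a+b)/2)
for n,pts in dict(black=[(186,312),(194,590)],green=[(474,312),(463,590)]).items(): print(n,[C(*p,.088) for p in pts])
print('humps',[C(x,y,.03) for x,y in [(143,340),(270,340),(387,340),(517,340),(153,530),(270,535),(387,535),(503,530)]])
print('held top far',C(325,364,T[2]-.0366),'bottom far end',C(325.5,300,T[2]-.1166),proj(m,T+R@np.array([.043,0,.1166])))
im=cv2.imread('pics/w3.png')[:,:,::-1]
h=im[128:160:4,225:280].astype(int).mean(2).round().astype(int)
```

```text
far corners [ 76.3 -72.2] [75.8 75. ] [76.05  1.4 ]
black [array([ 42., -34.]), array([-33.6, -35.4])]
green [array([42. , 36.6]), array([-33.5,  37.5])]
humps [array([ 23.1, -56.7]), array([ 23.1, -17.1]), array([23.2, 19.3]), array([23.2, 59.8]), array([-41.2, -57.3]), array([-43. , -18.3]), array([-42.9,  20.8]), array([-41. ,  59.4])]
held top far [43.1  0.1] bottom far end [41.9  0.2] (np.float64(251.48633195751455), np.float64(130.57914724816834))
```

Slot now reads y +1.2 mm and x about -2.5 mm, with the plate centre at -1.8, and the three cues agree. Correcting and lowering into the throat.

```bash
python3 -m crank '[[[-0.7,1.2,0,0,0,0,1],[0,0,0,0,0,0,1],[0,0,8,0,0,0,1],[0,0,8,0,0,0,1],[0,0,8,0,0,0,1],[0,0,6,0,0,0,1],[0,0,6,0,0,0,1],[0,0,6,0,0,0,1],[0,0,0,0,0,0,1],[0,0,0,0,0,0,1]]]'
```

```text
time: 9.25
eef_pos: [0.5793, 0.2185, 0.1425]
orientation: [[0.945, -0.328, 0.0], [-0.328, -0.945, 0.0], [0.0, -0.0, -1.0]]
ft_force: [-0.3, 0.1, -1.0]
opening: 0.0093
```

No contact forces with the underside about 18 mm above the floor, already in the throat. Continuing down slowly.

```bash
python3 -m crank '[[[0,0,5,0,0,0,1],[0,0,5,0,0,0,1],[0,0,4,0,0,0,1],[0,0,2,0,0,0,1],[0,0,1,0,0,0,1],[0,0,0,0,0,0,1],[0,0,0,0,0,0,1]]]'
python3 - <<'E'
from h import *
a=snap('wrist','w4.png')[0];c=snap('side','s4.png')[0]
w=cv2.resize(a[40:240,150:350],(400,400),interpolation=3);c2=cv2.resize(c[150:290,150:290],(400,400),interpolation=3)
cv2.imwrite('pics/c4.png',np.hstack([w,c2])[:,:,::-1])
E
```

```text
time: 10.12
eef_pos: [0.5793, 0.2184, 0.1255]
orientation: [[0.944, -0.329, 0.0], [-0.329, -0.944, 0.0], [0.0, -0.0, -1.0]]
ft_force: [0.6, -0.3, -1.0]
opening: 0.0093
```

View pics/c4.png

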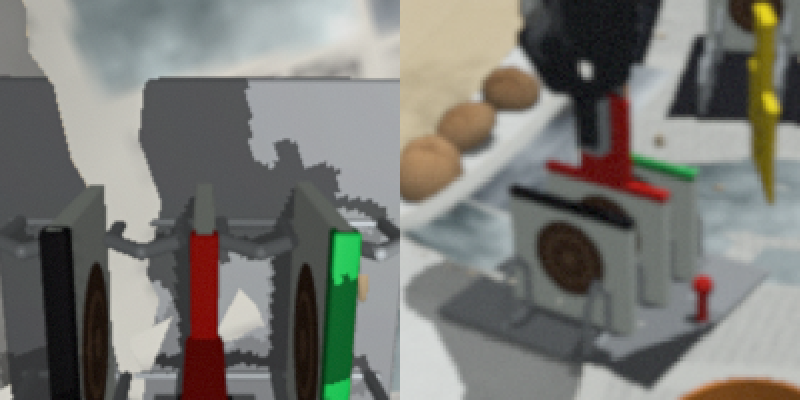

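Plate is in the middle slot between its wires (wrist crop (205,190–330)), level with its neighbours. There's no floor contact yet, so I'm easing down.

```bash
python3 -m crank '[[[0,0,0.7,0,0,0,1],[0,0,0,0,0,0,1],[0,0,0,0,0,0,1]]]';python3 -m crank '[[[0,0,0.7,0,0,0,1],[0,0,0,0,0,0,1],[0,0,0,0,0,0,1]]]'
```

```text
time: 10.6
eef_pos: [0.5793, 0.2185, 0.1247]
orientation: [[0.944, -0.329, 0.0], [-0.329, -0.944, 0.0], [0.0, -0.0, -1.0]]
ft_force: [0.5, 0.5, -0.1]
opening: 0.0094
time: 10.98
eef_pos: [0.5794, 0.2185, 0.1247]
orientation: [[0.945, -0.328, 0.001], [-0.328, -0.945, 0.0], [0.001, -0.0, -1.0]]
ft_force: [-2.6, -0.3, 5.3]
opening: 0.0094
```

Run:
```python
from h import *
m=imaging.camera_model('wrist');s=get_state();R=np.array(s['orientation']);T=np.array(s['eef_pos'])
a=cv2.imread('pics/w4.png');h=cv2.cvtColor(a,cv2.COLOR_BGR2HSV)
r=cv2.inRange(h,(0,150,30),(6,255,255))|cv2.inRange(h,(174,150,30),(180,255,255));g=cv2.inRange(h,(50,120,50),(80,255,255));b=cv2.inRange(h,(0,0,0),(180,255,40))
for n,k,x0,x1 in(('red',r,230,280),('green',g,300,345),('black',b,165,190)):
    v=[v for v in range(130,200) if (k[v,x0:x1]>0).sum()>5][0];u=np.where(k[v+4,x0:x1])[0]+x0
    print(n,v,u.min(),u.max(),np.round((R.T@(onz(m,u.mean(),v,.088)-T))*1000,1)[:2])
```

```text
red 157 245 258 [42.7  0.1]
green 156 315 330 [43.2 34.5]
black 155 169 185 [ 43.7 -35.9]
```

Floor contact is felt (5.3 N, z stopped), and the far ends line up within 1 mm. Release and retreat.

```bash
python3 -m crank '[[[0,0,0,0,0,0,0.8],[0,0,0,0,0,0,0.6],[0,0,0,0,0,0,0.4],[0,0,0,0,0,0,0.2],[0,0,0,0,0,0,0],[0,0,0,0,0,0,0],[0,0,0,0,0,0,0],[0,0,-10,0,0,0,0],[0,0,-20,0,0,0,0],[0,0,-30,0,0,0,0],[0,0,-40,0,0,0,0],[0,0,-40,0,0,0,0],[0,0,-40,0,0,0,0],[0,0,0,0,0,0,0],[0,0,0,0,0,0,0]]]'
python3 - <<'E'
from h import *
a,m=snap('wrist','w5.png');c=snap('side','s5.png')[0]
s=get_state();R=np.array(s['orientation']);T=np.array(s['eef_pos'])
w=cv2.resize(a[60:260,150:350],(400,400),interpolation=3);c2=cv2.resize(c[150:290,150:290],(400,400),interpolation=3)
cv2.imwrite('pics/c5.png',np.hstack([w,c2])[:,:,::-1])
h=cv2.cvtColor(a,cv2.COLOR_RGB2HSV)
r=cv2.inRange(h,(0,150,30),(6,255,255))|cv2.inRange(h,(174,150,30),(180,255,255))
for k in cv2.findContours(r,0,2)[0]:
    if cv2.contourArea(k)>20: print(cv2.boundingRect(k))
W=lambda x,y,z:(R.T@(np.array([x,y,z])-T))
print(np.round(T,4))
E
```

```text
time: 12.85
eef_pos: [0.5788, 0.2183, 0.3039]
orientation: [[0.944, -0.329, -0.0], [-0.329, -0.944, 0.0], [-0.001, -0.0, -1.0]]
ft_force: [0.3, -0.6, -0.5]
opening: 0.0854
(246, 115, 12, 94)
[0.5787 0.2181 0.3028]
```

View pics/c5.png

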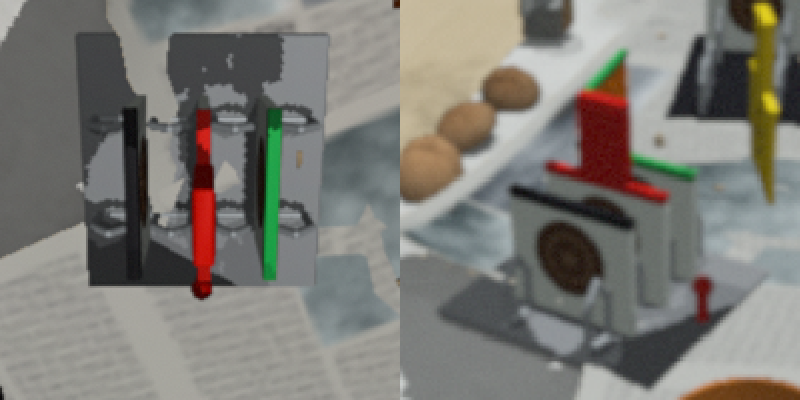

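The red plate stands upright in the middle slot (wrist crop (203,110–285)), its ends level with the black- and green-edged plates. The peg is in line at (202,290) and the gripper is clear.

```bash
python3 -c "from workcell import hand_in;print(hand_in())"
```

```text
the job is handed in; nothing more can be done
None
```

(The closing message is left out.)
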